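Drive the piston out of a depositor cylinder into its catch tray

ROBOT

A 6-joint arm with a two-finger parallel gripper is mounted at the origin on a cart in front of the work surface, level with it; the furniture and walls round the work are solid. World frame = base frame: x ahead of the robot, y to its left, z up, the work surface at z = 0. Lengths are in m, angles in rad, forces in N, time in s.
With the tool pointing down it reaches from about 0.25 to 0.725 m from the base axis. Payload 4 kg.
Tool frame: the origin (TCP) lies at the very end of the fingers, on their centre line; the grasp point (between the pads) lies bot.grasp_offset behind it (bot.grasp_offset is the distance from the TCP to the grasp point, in m); z points along the fingers, y is the direction in which the jaws open and shut (so a half turn about z gives the same grasp; the last joint's range is limited). The gripper opens to 85 mm and grips with 20 to 120 N. Pads are 22 mm wide; open, the fingers measure 114 mm over their backs; the gripper's body (76 mm by 85 mm) begins 54 mm behind the grasp point. The pads swing forward as they close: fully open they stand 13 mm farther back than shut.
Start: joints at [-1.176, 0.241, 0.005, 1.335, 0, 1.571], TCP at [0.192, -0.462, 0.231] pointing down, gripper open.
Joint ranges: [-2.72, 2.72], [-1.05, 1.87], [-1.09, 1.28], [-1.99, 2.15], [-1.42, 1.44], [-3.14, 3.14]. Speed limits (rad/s): [2.79, 2.79, 3.14, 3.14, 3.14, 3.14].

INTERFACE

Orientations are given as a unit quaternion [x, y, z, w].
In Python, from workcell import bot gives the robot as it stands. The module is installed in compiled form; this text tells all that it offers.
- The arm moves only by the shell command python3 -m jog 'ROWS' [OPENING]. ROWS is JSON, a list that holds one entry, the list of rows, each a list of 6 numbers: the shift along the tool's x, y, z in m, then the turn, a rotation vector about the tool's x, y, z in degrees. In form: [[[dx, dy, dz, wx, wy, wz], ...]]. A call has 1 to 12 rows; each row shifts and turns the pose as measured when the row begins, along the tool's axes as they then stand; what a row does not reach is not made up. A row lasts 1/8 s, in which the tool goes at most 62.5 mm and 10.7 degrees, less where a joint would pass 70% of its speed; a pose out of reach is approached as far as the arm can. A call is refused whole if a number of a shift passes 0.0625 or a number of a turn 10.7, either way. A call with a gripper value outside its range is refused whole. OPENING is the finger opening in m, from 0 to 0.0854, set as the call begins (- or left out, the last holds). The fingers move at their own pace and stop on an object; the grip force is fixed at half the most. Time passes only in rows, so rows that do not move let the fingers close. It gives the time, the measured TCP pose, the force and the opening at its end, in the units of the state.
- bot.get_obs(): the state, without advancing time (a new reading comes with each control period).
- bot.camera(name): name is "scene" or "top" or "wrist"; returns a dict with "pixels" (480x640x3 uint8, red, green, blue), "fx", "fy", "cx", "cy" (pixels), "rvec" (rotation vector, rad) and "tvec" (3), from world to camera coordinates, as OpenCV has them. Camera axes: x right, y down, z forward; pixel columns grow to the right and rows downward; lengths in m; the calibration is good to about 2 mm. A picture is of the moment at which its call begins. There is no depth.
- bot.job_done(): hands the job in, once; it reports no verdict.
The state is a dict: "clock": time; "joint_pos": joint angles; "joint_vel": joint speeds; "tau": joint torques, N m; "eef_pos": TCP position; "tool_rot": TCP orientation; "ft_force": force on the tool from outside, world axes, zero at the start; "ft_torque": the same for the moment, N m; "grip_width": finger opening in m.
Only numpy, scipy, OpenCV 4.12 (cv2) and the standard library are available. Lean on these libraries where they do the work, as an engineer would, in place of code of your own. Each camera call takes 0.05 s, during which the arm holds its last target. There are 200 camera calls.

TASK

Strip the chocolate depositor's cylinder for washing: first hang the steel catch tray by its rear strip on the stand's cleat, under the open end of the cylinder, and let go of it. Then push the blue-handled ejector rod through the small hole in the other end until the white piston drops out into the hanging tray, draw the rod out and lay it down flat on the table. Do not let the piston land on the table, and leave the two nozzles and the thermometer where they are.

Things in the scene. Friction and masses are not known exactly. Their poses are not given: they have to be found in the camera images.
- stand: Heavy stainless stand fixed to the table, base 136 x 110 mm; two upright plates carry a horizontal steel cylinder, 45 mm outside, 37 mm bore, axis 130 mm above the table. Origin on the table below the axis. y: along the cylinder to its open end; x: along the cleat; z up. A sprung plunger in a dark housing on top (up to 46 mm above the axis, 14 mm back from the open end) holds the piston.
- cleat (a point): Seat of the tray's strip: in the V-groove behind the cleat, under the axis, 54.5 mm above the table, 24 mm back from the open end; axes as the stand's. Cleat: 3 mm steel strip, 110 mm long in x, rising outwards (+y) at 55 deg to level from the upright plate (face 1 mm behind this point); its outer edge is 11 mm in +y and 10 mm above this point. Cylinder's end flange overhangs, underside 47 mm above.
- outlet (a point): Centre of the open end of the cylinder, 130 mm above the table; axes as the stand's (y points out). Its flange is 57 mm in diameter and stands 25 mm out from the upright plate.
- rod_bore (a point): Centre of the mouth of the rod hole in the other end of the cylinder, 130 mm above the table, 124.5 mm behind the open end; axes as the stand's (the rod goes in along +y). The hole is 19 mm in diameter behind a conical lead-in 28 mm wide and 7 mm deep; the end cap round it is 54 mm in diameter.
- piston_center (a point): Centre of the white plastic piston with two blue rings, 34 mm in diameter, 32 mm long, about 70 g, axis along y. It starts in the cylinder, its front face about 6 mm inside the open end. It slides at about 7 to 11 N and drops out when the rod tip is between 12 mm short of the open end and 8 mm past it.
- tray_lug (a point): Centre of the tray's blue grip lug, a fin 14 mm thick (x), 36 mm long (y), 22 mm high, top level with the front rim; it stands out from the middle of the tray's +y side, this point 22 mm from that side and 27 mm above the tray's underside. Grasp it from above across x. Axes as the tray's. When the tray hangs, this point is 104.5 mm in +y of the cleat point and 5.5 mm below it.
- tray_strip (a point): Middle of the lower edge of the tray's rear strip (3 mm steel, 90 mm long in x), which slopes from the top of the rear wall down and backwards (-y) at 55 deg; 12.5 mm behind that wall, 32.5 mm above the underside. Coincides with the cleat point when hung. To hang it: bring it in from +y, 13 to 26 mm above its seat, to 1 to 7 mm in +y of the seat, then lower and press it home.
- tray_floor (a point): Centre of the tray's inner floor, 3 mm above its underside, 35 mm in +y from the rear wall; axes as the tray's. A piston lying in the tray has its centre about 16 mm above it.
- tray: Catch tray, 180 g: open box of 3 mm steel, 96 (x) by 70 (y) by 38 mm high, rear wall 52 mm, flat on the table at the start. Origin in its underside at the middle of the rear wall. The hooking strip is on the -y side, the grip lug on the +y side, z up. Hung, its axes are those of the stand and its underside is 22 mm above the table.
- rod_grip (a point): Balance point of the ejector rod, on its axis, 20 mm behind the front end of the handle, 14 mm above the table at the start; x points along the rod to its tip. Grasp the handle here from above, across its 28 mm width.
- rod_tip (a point): Centre of the tip of the ejector rod, 175 mm in +x from the balance point; the last 5 mm taper to 11 mm diameter. Axes as the rod's.
- ejector: Ejector rod, 260 g, flat on the table at the start: blue plastic handle 28 x 28 mm square and 74 mm long, and in front of it a straight steel shank 14 mm in diameter, 155 mm long. Origin on its axis at the front end of the handle; x points to the tip.
- piston: The white piston; origin at its centre.
- nozzle_a: Steel piping nozzle standing on the table, 27 mm across, 36 mm high; origin under its foot. A bystander.
- nozzle_b: Steel piping nozzle standing on the table, 30 mm across, 40 mm high; origin under its foot. A bystander.
- thermometer: Red probe thermometer lying on the table, 132 x 47 x 17 mm; origin at the centre of its underside. A bystander.

How it is judged:
By the outcome, as a careful person would: the job done as asked, in the order asked, and still so for the second after the job is handed in, with the robot touching nothing.
It also fails if it takes over 72 s, if anything falls off the work surface, if the arm or the gripper's body presses on something with over 40 N, if the wrist force passes 120 N, or if a joint passes its speed limit or range.

## Working session

There is one attempt and no reset: what is moved stays moved. The work goes in short steps, Python scripts to look and compute and a shell command to move; the robot and the scene stay as the last step left them, time stands still between calls to the robot, and variables do not carry over. Pictures are saved under pics/ and viewed, on a budget of 10 in all, crops included, one or two more only if the job needs it, and the job is handed in when it is done.

```bash
mkdir -p pics
cat > h.py <<'E'
import numpy as np, cv2
from scipy.spatial.transform import Rotation as R
from workcell import bot
def shot(n,f=None):
    c=bot.camera(n)
    if f: cv2.imwrite('pics/'+f,c['pixels'][:,:,::-1])
    return c
def ray(c,u,v):
    M=R.from_rotvec(np.ravel(c['rvec'])).as_matrix(); t=np.ravel(c['tvec'])
    return -M.T@t, M.T@np.array([(u-c['cx'])/c['fx'],(v-c['cy'])/c['fy'],1])
def onz(c,u,v,z):
    o,d=ray(c,u,v); return o+d*(z-o[2])/d[2]
def proj(c,p):
    M=R.from_rotvec(np.ravel(c['rvec'])).as_matrix(); q=M@np.array(p)+np.ravel(c['tvec'])
    return np.array([c['cx']+c['fx']*q[0]/q[2],c['cy']+c['fy']*q[1]/q[2]])
E
python3 - <<'E'
from h import *
import pickle
d={}
for n in('scene','top'):
    d[n]=shot(n,n+'0.png'); c=d[n]; print(n,c['fx'],ray(c,320,240))
pickle.dump(d,open('d0.pkl','wb'))
o=bot.get_obs();print(o,bot.grasp_offset,R.from_quat(o['tool_rot']).as_matrix())
E
```

```text
scene 509.8186610999654 (array([-0.07737927,  0.611969  ,  0.88385492]), array([ 0.53023169, -0.48879555, -0.69286846]))
top 620.8541683465223 (array([0.26805949, 0.03287489, 1.66555069]), array([ 0.15882237, -0.0042246 , -0.98743595]))
{'clock': 0.1, 'joint_pos': array([-1.17599781e+00,  2.41350537e-01,  3.88472246e-03,  1.33522715e+00,
        1.44738571e-05,  1.57080230e+00]), 'joint_vel': array([-7.97056354e-04, -9.96891325e-04,  4.39942543e-03, -8.13757763e-04,
       -4.55767191e-05, -1.17211558e-03]), 'tau': array([-6.13948419e-05, -3.73137689e+01,  2.53009808e+01,  1.08096533e-02,
        6.53705774e-05, -9.91147218e-07]), 'eef_pos': array([ 0.19209814, -0.4610145 ,  0.23050539]), 'tool_rot': array([ 9.80580096e-01,  1.96116740e-01, -1.78889978e-04, -9.31318786e-04]), 'ft_force': array([ 0.02432033, -0.56493692, -0.79293747]), 'ft_torque': array([-0.00884961, -0.01040681,  0.01226481]), 'grip_width': 0.08538009067573521} 0.0187 [[ 9.23076384e-01  3.84616011e-01 -7.16126313e-04]
 [ 3.84616678e-01 -9.23074714e-01  1.75629869e-03]
 [ 1.44625051e-05 -1.89663197e-03 -9.99998201e-01]]
```

View pics/top0.png

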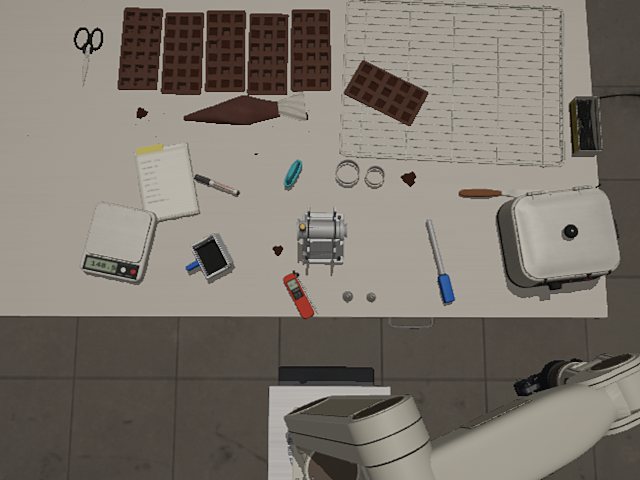

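View pics/scene0.png

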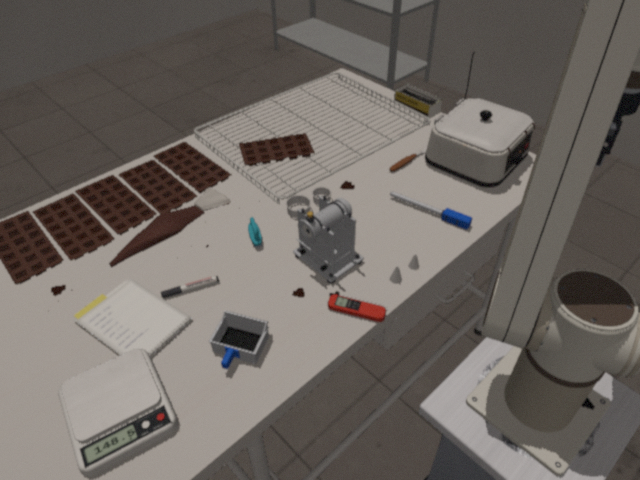

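The top view shows the stand at about (322,240) with its open end to the left. The tray is at (212,257) with its blue lug at (193,267). The rod runs from (430,222) to the handle at (447,290), the thermometer is at (298,296), and the nozzles are at (348,296) and (371,296). The scene view agrees.

Run:
```python
from h import *
import pickle
d=pickle.load(open('d0.pkl','rb'))
t=d['top']['pixels'];s=d['scene']['pixels']
f=lambda im,x,y,w,h,k:cv2.resize(im[y:y+h,x:x+w],None,fx=k,fy=k,interpolation=cv2.INTER_CUBIC)
a=f(t,280,190,80,100,5); b=f(t,175,220,80,60,5); c=f(s,280,180,100,110,4) ; e=f(s,200,300,80,75,5)
o=np.zeros((600,800,3),np.uint8)
o[:500,:400]=a; o[:300,400:]=b
o[300:600,400:800]=cv2.resize(c[:, :],(400,440))[:300]
cv2.imwrite('pics/m1.png',o[:,:,::-1])
c=d['top']
hsv=cv2.cvtColor(t,cv2.COLOR_RGB2HSV)
m=((hsv[:,:,0]>105)&(hsv[:,:,0]<125)&(hsv[:,:,1]>140)&(hsv[:,:,2]>60)).astype(np.uint8)
n,l,st,ce=cv2.connectedComponentsWithStats(m)
for i in range(1,n):
    if st[i,4]>15:
        p=np.argwhere(l==i)[:,::-1].astype(np.float32);print(st[i],ce[i],cv2.minAreaRect(p))
```

```text
[186 261  14  10  65] [192.10769231 265.55384615] ((191.90003967285156, 265.800048828125), (4.919349670410156, 13.416407585144043), 63.43495178222656)
[439 274  16  29 277] [446.11552347 288.09386282] ((446.0882873535156, 287.85296630859375), (27.891597747802734, 9.943960189819336), 75.96376037597656)
```

View pics/m1.png

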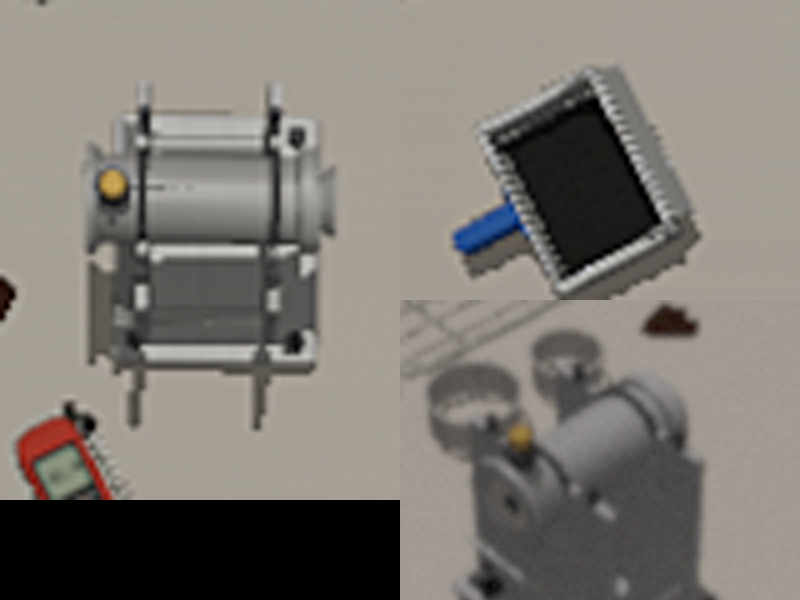

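The left end has the gold plunger (open end, +y side) and the conical lead-in is on the right. The tray's lug points to the lower left and its strip is on the upper right. Next I'll compute rough poses.

Run:
```python
from h import *
import pickle
np.set_printoptions(precision=4,suppress=True)
d=pickle.load(open('d0.pkl','rb'));c=d['top']
T=lambda X,Y:(280+X/5-.4,190+Y/5-.4)
B=lambda X,Y:(175+(X-400)/5-.4,220+Y/5-.4)
print('open',onz(c,*T(88,197),.13),'bore',onz(c,*T(333,200),.13))
for q in[(145,85),(133,425),(275,85),(258,425)]: print('plate',onz(c,*T(*q),0.0))
print('gold',onz(c,*T(112,184),.176))
for q in[(478,127),(590,70),(560,295),(672,228)]: print('tray rim',onz(c,*B(*q),.038))
print('lug end',onz(c,*B(460,243),.038),onz(c,*B(512,215),.038))
print('handle c',onz(c,446,288,.02),'tip',onz(c,430,221.5,.014))
for q in[(348,296),(371,296),(298,296)]: print(onz(c,*q,.02))
```

```text
open [0.5429 0.0836 0.13  ] bore [ 0.5416 -0.0394  0.13  ]
plate [0.6286 0.0571 0.    ]
plate [0.4415 0.0628 0.    ]
plate [ 0.6287 -0.0141  0.    ]
plate [ 0.4417 -0.0045  0.    ]
gold [0.5412 0.0704 0.176 ]
tray rim [0.5157 0.3709 0.038 ]
tray rim [0.5465 0.3121 0.038 ]
tray rim [0.4262 0.3245 0.038 ]
tray rim [0.4619 0.2662 0.038 ]
lug end [0.4536 0.3783 0.038 ] [0.4686 0.3512 0.038 ]
handle c [ 0.4048 -0.3076  0.02  ] tip [ 0.5849 -0.2712  0.014 ]
[ 0.3829 -0.0484  0.02  ]
[ 0.383  -0.1092  0.02  ]
[0.3824 0.0839 0.02  ]
```

```bash
python3 -m jog '[[[0.06,0,-0.006,0,0,-7],[0.06,0,-0.006,0,0,-7],[0.06,0,-0.006,0,0,-7],[0.06,0,-0.006,0,0,-7],[0.06,0,-0.006,0,0,-7],[0.06,0,-0.006,0,0,-7],[0.06,0,-0.006,0,0,-7],[0.06,0,-0.006,0,0,-7],[0.06,0,-0.006,0,0,-7],[0,0,0,0,0,0]]]'
python3 - <<'E'
from h import *
c=shot('wrist','w1.png'); print(ray(c,320,240),ray(c,320,10)[1],c['fx'])
import pickle;pickle.dump(c,open('w1.pkl','wb'))
for p in[(.5416,-.04,.13),(.543,.084,.13),(.471,.348,.038)]: print(proj(c,p))
E
```

```text
clock: 1.35
eef_pos: [0.5209, -0.0493, 0.2801]
tool_rot: [0.723, 0.691, -0.001, -0.005]
ft_force: [0.4, -0.1, 0.2]
grip_width: 0.0852
(array([0.52531057, 0.02382794, 0.42396926]), array([-0.02071237, -0.27203016, -0.9621259 ])) [ 0.00671854  0.36318919 -1.14957019] 346.9780817647174
[345.14036104 217.44254872]
[342.87564537  58.10314503]
[ 238.45962908 -274.23842895]
```

View pics/w1.png

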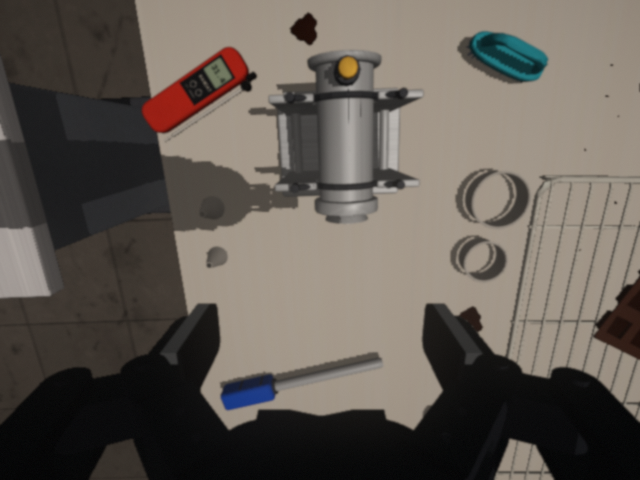

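The wrist view shows the whole stand: open-end flange near (344,57), end cap near (346,207), rod at (222..382, 358..400). I'll zoom in to measure the axis.

Run:
```python
from h import *
import pickle
c=pickle.load(open('w1.pkl','rb'));im=c['pixels']
cv2.imwrite('pics/w1z.png',cv2.resize(im[40:230,260:440],None,fx=3.1,fy=3.1,interpolation=cv2.INTER_CUBIC)[:,:,::-1])
g=cv2.cvtColor(im,cv2.COLOR_RGB2GRAY).astype(int)
for r in(58,110,120,130,140,150,160,170,207,212): print(r,g[r,296:392:2].tolist())
```

```text
58 [153, 152, 152, 152, 152, 145, 113, 78, 69, 73, 78, 84, 87, 91, 94, 95, 97, 98, 97, 98, 96, 86, 63, 76, 105, 119, 124, 120, 111, 84, 84, 94, 95, 96, 96, 96, 98, 101, 102, 102, 102, 97, 101, 140, 151, 151, 153, 151]
110 [44, 45, 42, 44, 41, 42, 42, 41, 43, 42, 44, 53, 63, 74, 83, 93, 100, 106, 109, 115, 119, 124, 134, 143, 153, 160, 136, 162, 164, 158, 148, 139, 112, 125, 128, 124, 119, 111, 90, 52, 46, 49, 59, 87, 117, 117, 98, 72]
120 [64, 58, 59, 68, 69, 69, 69, 69, 68, 69, 64, 55, 64, 73, 82, 91, 100, 106, 111, 116, 120, 125, 132, 143, 153, 161, 146, 164, 165, 158, 149, 142, 135, 131, 128, 124, 119, 110, 93, 73, 76, 124, 93, 111, 154, 150, 141, 175]
130 [65, 60, 58, 65, 67, 68, 68, 68, 68, 68, 65, 55, 62, 74, 82, 93, 101, 107, 111, 116, 121, 124, 132, 142, 152, 162, 167, 168, 166, 160, 148, 141, 135, 130, 129, 123, 119, 109, 93, 71, 72, 119, 90, 114, 157, 148, 139, 171]
140 [64, 61, 58, 63, 66, 66, 66, 66, 67, 66, 64, 54, 61, 73, 84, 93, 102, 108, 112, 117, 121, 125, 132, 142, 152, 161, 167, 170, 168, 160, 149, 142, 135, 131, 128, 125, 119, 108, 89, 72, 72, 111, 91, 116, 160, 1
[... 464 characters left out ...]
70 [65, 65, 62, 58, 61, 64, 62, 62, 61, 61, 59, 58, 59, 72, 84, 92, 102, 109, 115, 118, 123, 128, 133, 141, 152, 160, 168, 172, 169, 161, 148, 141, 136, 130, 130, 123, 118, 105, 80, 56, 54, 54, 60, 70, 74, 65, 59, 60]
207 [116, 140, 154, 154, 154, 154, 154, 154, 153, 116, 67, 72, 84, 94, 100, 105, 110, 114, 119, 122, 125, 129, 134, 140, 150, 160, 170, 179, 185, 186, 177, 164, 152, 144, 139, 136, 134, 131, 126, 117, 110, 139, 154, 154, 155, 154, 154, 153]
212 [154, 153, 153, 154, 154, 155, 155, 156, 154, 150, 120, 92, 89, 95, 100, 105, 111, 118, 122, 126, 128, 129, 131, 137, 145, 151, 155, 158, 161, 160, 154, 147, 146, 141, 136, 133, 129, 127, 130, 137, 147, 154, 155, 154, 154, 155, 154, 154]
```

View pics/w1z.png

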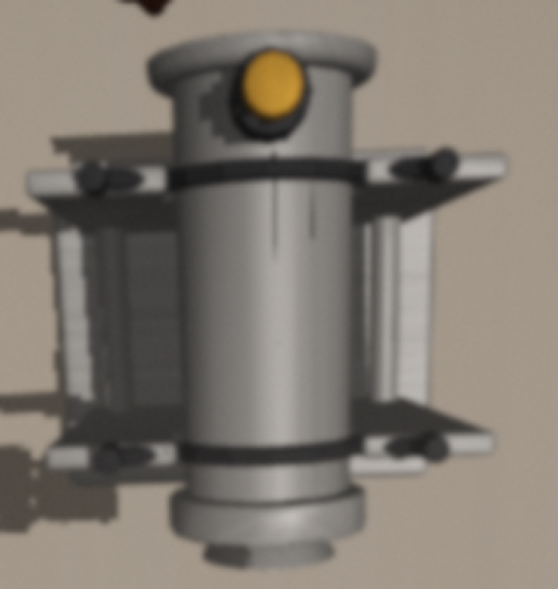

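Run:
```python
from h import *
import pickle
np.set_printoptions(precision=4,suppress=True)
c=pickle.load(open('w1.pkl','rb'))
Z=lambda X,Y:(260+X/3.1-.34,40+Y/3.1-.34)
g=lambda X,Y,z:onz(c,*Z(X,Y),z)
ang=lambda a,b:np.degrees(np.arctan2(*(b-a)[1::-1]))
for z in(.08,.11,.13): 
  for a,b in(((30,172),(505,155)),((50,447),(492,433))): print(z,ang(g(*a,z),g(*b,z)))
a,b=g(268.5,500,.13),g(262,55,.13)
print('axis',a,b,ang(a,b)-90, g(268.5,553,.13), g(266,200,.13),g(267.5,440,.13))
print('flange top front',g(262,32,.1585),'rear',g(262,65,.1585),'gold',g(272,83,.176))
print('cap',g(267,487,.157),'bandL',g(270,170,.1525),g(270,455,.1525))
```

```text
0.08 -0.7327896163490158
0.08 -0.7425932553166421
0.11 -0.7327896163490183
0.11 -0.7425932553166447
0.13 -0.7327896163490107
0.13 -0.7425932553166389
axis [ 0.5429 -0.0257  0.13  ] [0.544  0.0844 0.13  ] -0.5608001607439377 [ 0.5426 -0.0406  0.13  ] [0.5442 0.0512 0.13  ] [ 0.5431 -0.0094  0.13  ]
flange top front [0.5423 0.0831 0.1585] rear [0.5421 0.0766 0.1585] gold [0.543  0.0696 0.176 ]
cap [ 0.541  -0.0179  0.157 ] bandL [0.5438 0.0556 0.1525] [ 0.5422 -0.0106  0.1525]
```

Stand: open end at about (0.5435, 0.0837), yaw about -0.7°. The top view and the wrist view agree to 1 mm. Next is the tray.

```bash
python3 -m jog '[[[0.06,0.01,0,0,0,-6],[0.06,0.01,0,0,0,-6],[0.06,0.01,0,0,0,-6],[0.06,0.01,0.01,0,0,-6],[0.06,0.01,0.02,0,0,-6],[0,0,0,0,0,0]]]'
python3 - <<'E'
from h import *
c=shot('wrist','w2.png'); np.set_printoptions(precision=4,suppress=True)
import pickle;pickle.dump(c,open('w2.pkl','wb'))
hsv=cv2.cvtColor(c['pixels'],cv2.COLOR_RGB2HSV)
m=((hsv[:,:,0]>105)&(hsv[:,:,0]<125)&(hsv[:,:,1]>140)&(hsv[:,:,2]>50)).astype(np.uint8)
n,l,st,ce=cv2.connectedComponentsWithStats(m)
for i in range(1,n):
    if st[i,4]>40:
        p=np.argwhere(l==i)[:,::-1].astype(np.float32);print(st[i],ce[i],cv2.minAreaRect(p),onz(c,*ce[i],.038))
E
```

```text
clock: 2.15
eef_pos: [0.5243, 0.2448, 0.2465]
tool_rot: [0.523, 0.852, -0.003, -0.006]
ft_force: [-0.4, -0.2, -1.0]
grip_width: 0.0853
[309  51  24  43 579] [322.8411  72.9845] ((320.5, 72.0), (23.0, 42.0), -0.0) [0.4644 0.3641 0.038 ]
```

View pics/w2.png

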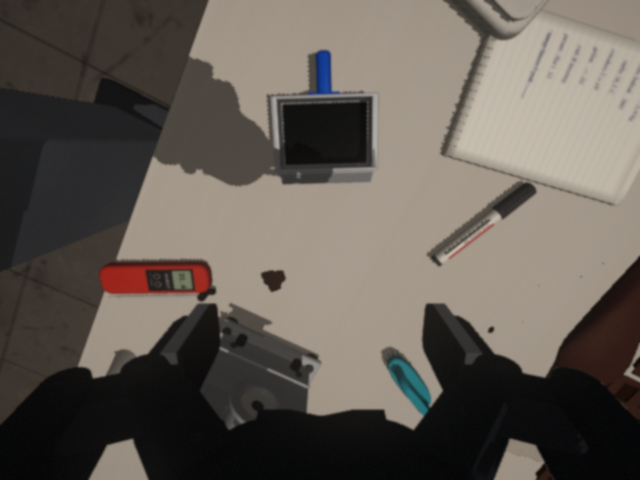

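The tray is square on in view: lug from (323,51) to (325,93), front rim from (270,95) to (379,92).

Run:
```python
from h import *
import pickle
np.set_printoptions(precision=4,suppress=True)
c=pickle.load(open('w2.pkl','rb'))
hsv=cv2.cvtColor(c['pixels'],cv2.COLOR_RGB2HSV)
for r in(54,58,64,70,76,82,88,92):
    row=hsv[r]; k=np.where((row[:,0]>105)&(row[:,0]<125)&(row[:,1]>140)&(row[:,2]>50)&(np.abs(np.arange(640)-323)<25))[0]
    v=row[k,2]; print(r,k.min(),k.max(),v.tolist(),onz(c,(k.min()+k.max())/2,r,.038)[:2])
a,b=onz(c,270,95,.038),onz(c,379.5,92,.038);print(a,b,np.linalg.norm(b-a),np.degrees(np.arctan2(b[1]-a[1],b[0]-a[0])))
o=bot.get_obs();Rm=R.from_quat(o['tool_rot']).as_matrix();print(Rm,np.degrees(np.arctan2(Rm[1,1],Rm[0,1])))
print('lug end',onz(c,323,50.5,.038))
```

```text
54 317 329 [98, 113, 125, 134, 136, 139, 140, 142, 143, 142, 137, 129, 121] [0.4574 0.3782]
58 316 329 [77, 97, 114, 126, 134, 139, 140, 142, 143, 145, 144, 141, 133, 121] [0.4584 0.375 ]
64 317 329 [93, 112, 124, 133, 138, 141, 142, 144, 146, 147, 142, 134, 123] [0.4611 0.3708]
70 317 329 [90, 109, 123, 133, 139, 141, 143, 145, 147, 148, 145, 135, 124] [0.4634 0.3664]
76 317 329 [88, 106, 121, 133, 139, 140, 143, 145, 148, 150, 146, 138, 126] [0.4657 0.3619]
82 317 329 [85, 104, 119, 131, 139, 142, 145, 148, 150, 151, 148, 140, 129] [0.468  0.3573]
88 317 330 [81, 101, 118, 131, 138, 142, 146, 149, 153, 154, 153, 145, 132, 119] [0.4707 0.353 ]
92 312 332 [106, 106, 107, 108, 109, 107, 108, 115, 123, 131, 134, 138, 140, 142, 145, 143, 139, 132, 128, 129, 131] [0.471  0.3492]
[0.4285 0.3248 0.038 ] [0.5191 0.3735 0.038 ] 0.10283366154773016 28.280673538468523
[[-0.4495  0.8932 -0.0109]
 [ 0.8933  0.4495  0.0003]
 [ 0.0052 -0.0096 -0.9999]] 26.71607250741703
lug end [0.4561 0.3807 0.038 ]
```

```bash
python3 -m jog '[[[0.05,0,0.03,-0.5,-0.3,-1.1],[0.05,0,0.04,0,0,0],[0.036,0,0.04,0,0,0],[0,0,0.04,0,0,0],[0,0,0,0,0,0]]]'
cat >> h.py <<'E'
def to(pos,yaw):
    """tool-frame shift and rotvec (deg) to reach pos with tool z down, tool y at world azimuth yaw (deg)"""
    o=bot.get_obs();A=R.from_quat(o['tool_rot']);y=np.radians(yaw)
    Y=np.array([np.cos(y),np.sin(y),0]);Z=np.array([0,0,-1.]);T=R.from_matrix(np.c_[np.cross(Y,Z),Y,Z])
    print(np.round(o['eef_pos'],4),'shift',np.round(A.inv().apply(np.array(pos)-o['eef_pos']),4),'turn',np.round((A.inv()*T).as_rotvec(degrees=True),2),'F',np.round(o['ft_force'],1),'w',round(o['grip_width'],4),'t',o['clock'])
E
python3 - <<'E'
from h import *
to([.4638,.3665,.010],27.8)
E
```

```text
clock: 2.82
eef_pos: [0.471, 0.3555, 0.0969]
tool_rot: [0.527, 0.85, 0.001, 0.003]
ft_force: [-0.6, -1.1, 0.7]
grip_width: 0.0858
[0.471  0.3555 0.0969] shift [ 0.0134 -0.002   0.0868] turn [ 0.31  0.24 -1.35] F [-0.6 -1.1  0.7] w 0.0858 t 2.825
```

```bash
python3 -m jog '[[[0.0135,-0.002,0.03,0.3,0.2,-1.3],[0,0,0.03,0,0,0],[0,0,0.016,0,0,0],[0,0,0,0,0,0]]]'
python3 - <<'E'
from h import *
to([.4638,.3665,.010],27.8)
E
```

```text
clock: 3.32
eef_pos: [0.4733, 0.3639, 0.028]
tool_rot: [0.523, 0.853, 0.006, 0.003]
ft_force: [-0.2, 0.5, 0.2]
grip_width: 0.0854
[0.4733 0.3639 0.028 ] shift [ 0.0066 -0.0076  0.0179] turn [ 0.76 -0.03 -0.81] F [-0.2  0.5  0.2] w 0.0854 t 3.325
```

```bash
python3 -m jog '[[[0.0066,-0.0076,0.01,0.8,0,-0.8],[0,0,0,0,0,0]]]'
python3 - <<'E'
from h import *
to([.4638,.3665,.010],27.8)
E
```

```text
clock: 3.58
eef_pos: [0.4652, 0.3669, 0.0202]
tool_rot: [0.517, 0.856, 0.002, 0.0]
ft_force: [-0.6, 0.2, 0.8]
grip_width: 0.0854
[0.4652 0.3669 0.0202] shift [ 0.0003 -0.0015  0.0102] turn [ 0.15 -0.08 -0.06] F [-0.6  0.2  0.8] w 0.0854 t 3.575
```

```bash
python3 -m jog '[[[0,-0.0015,0.01,0.2,0,0],[0,0,0,0,0,0]]]' && python3 -m jog '[[[0,0,0,0,0,0],[0,0,0,0,0,0],[0,0,0,0,0,0],[0,0,0,0,0,0],[0,0,0,0,0,0],[0,0,0,0,0,0]]]' 0
python3 - <<'E'
from h import *
to([.4638,.3665,.10],27.8)
E
```

```text
clock: 3.82
eef_pos: [0.4642, 0.367, 0.0106]
tool_rot: [0.517, 0.856, 0.001, -0.001]
ft_force: [-0.3, 0.1, 0.1]
grip_width: 0.0854
clock: 4.58
eef_pos: [0.4643, 0.3673, 0.0112]
tool_rot: [0.517, 0.856, 0.001, -0.0]
ft_force: [0.3, 0.1, -0.4]
grip_width: 0.013
[0.4643 0.3673 0.0112] shift [-0.0003 -0.0007 -0.0888] turn [ 0.08 -0.11 -0.01] F [ 0.3  0.1 -0.4] w 0.013 t 4.575
```

```bash
python3 -m jog '[[[0,0,-0.03,0,0,0],[0,0,-0.03,0,0,4],[0,0,0,0,0,8],[0,0,0,0,0,8],[0,0,0,0,0,6],[-0.02,0.015,0,0,0,2],[-0.04,0.025,0,0,0,0],[-0.04,0.025,0,0,0,0],[-0.02,0.015,0,0,0,0],[0,0,0,0,0,0]]]'
python3 - <<'E'
from h import *
to([.5447,.245,.053],-.7)
E
```

```text
clock: 5.82
eef_pos: [0.5418, 0.2426, 0.0674]
tool_rot: [0.713, 0.701, -0.003, -0.003]
ft_force: [-0.1, 1.1, -1.7]
grip_width: 0.0127
[0.5418 0.2426 0.0674] shift [0.0025 0.003  0.0144] turn [-0.42 -0.   -0.3 ] F [-0.1  1.1 -1.7] w 0.0127 t 5.825
```

```bash
python3 -m jog '[[[0.0025,0.003,0.0075,-0.4,0,-0.3],[0,0,0.0065,0,0,0],[0,0,0,0,0,0]]]'
python3 - <<'E'
from h import *
to([.5443,.1682,.052],-.7)
a=shot('top')['pixels'];b=shot('scene')['pixels']
x=cv2.resize(a[180:280,235:375],None,fx=4,fy=4,interpolation=cv2.INTER_CUBIC)
y=cv2.resize(b[180:360,220:380],(240,270),interpolation=cv2.INTER_CUBIC)
o=np.zeros((400,800,3),np.uint8);o[:,:560]=x;o[:270,560:]=y
cv2.imwrite('pics/m2.png',o[:,:,::-1])
E
```

```text
clock: 6.2
eef_pos: [0.5428, 0.247, 0.0512]
tool_rot: [0.71, 0.704, -0.001, -0.001]
ft_force: [0.1, 0.2, -1.4]
grip_width: 0.0128
[0.5428 0.247  0.0512] shift [-0.0788  0.0022 -0.0008] turn [-0.15 -0.    0.18] F [ 0.1  0.2 -1.4] w 0.0128 t 6.2
```

View pics/m2.png

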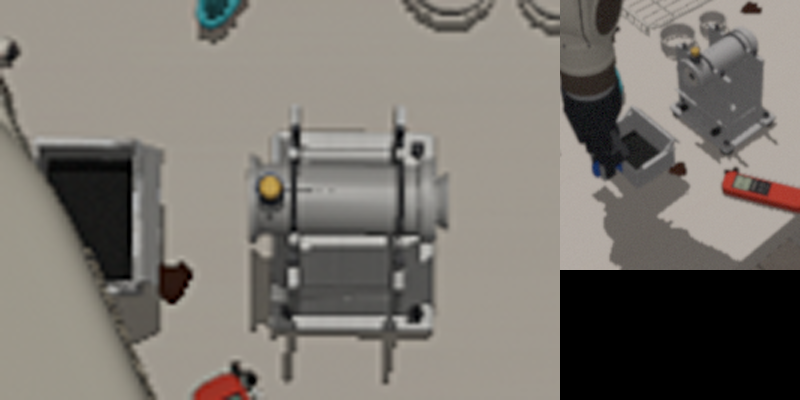

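Run:
```python
from h import *
import pickle
np.set_printoptions(precision=4,suppress=True)
c=pickle.load(open('d0.pkl','rb'))['top']
T=lambda X,Y:(235+X/4-.4,180+Y/4-.4)
print('strip edge',onz(c,*T(158,215),.0725),'expected',.247-.1045)
print('inner wall',onz(c,*T(131,215),.09),'expected',.247-.092+.003)
print('x ends',onz(c,*T(145,140),.0875),onz(c,*T(145,287),.0875))
print('axis now',onz(c,*T(251,200),.13),'gold',onz(c,*T(270,187),.176))
```

```text
strip edge [0.5416 0.1456 0.0725] expected 0.14250000000000002
inner wall [0.5386 0.1618 0.09  ] expected 0.158
x ends [0.5883 0.1537 0.0875] [0.4921 0.1523 0.0875]
axis now [0.5414 0.0832 0.13  ] gold [0.5413 0.0702 0.176 ]
```

```bash
python3 -m jog '[[[-0.02,0.0015,0,-0.1,0,0.2],[-0.025,0,0,0,0,0],[-0.02,0,0,0,0,0],[-0.01,0,0,0,0,0],[0,0,0,0,0,0]]]'
python3 - <<'E'
from h import *
to([.5443,.167,.051],-.7)
E
```

```text
clock: 6.92
eef_pos: [0.5444, 0.1676, 0.0531]
tool_rot: [0.712, 0.702, 0.001, 0.001]
ft_force: [0.5, -0.6, -1.8]
grip_width: 0.013
[0.5444 0.1676 0.0531] shift [-0.0006 -0.0001  0.0021] turn [ 0.14 -0.03 -0.04] F [ 0.5 -0.6 -1.8] w 0.013 t 6.925
```

```bash
python3 -m jog '[[[0,0,0.006,0.1,0,0],[0,0,0.005,0,0,0],[0,0,0,0,0,0]]]';python3 -m jog '[[[0,0,0.004,0,0,0],[0,0,0.003,0,0,0],[0,0,0,0,0,0]]]'
python3 - <<'E'
from h import *
to([.5443,.1642,.0332],-.7)
E
```

```text
clock: 7.3
eef_pos: [0.5447, 0.1683, 0.0413]
tool_rot: [0.711, 0.703, 0.0, 0.001]
ft_force: [-0.7, -3.2, -1.3]
grip_width: 0.0129
clock: 7.68
eef_pos: [0.5453, 0.1663, 0.0355]
tool_rot: [0.711, 0.703, -0.001, 0.003]
ft_force: [-1.1, -1.6, 1.0]
grip_width: 0.013
[0.5453 0.1663 0.0355] shift [-0.0021 -0.001   0.0023] turn [0.2  0.36 0.02] F [-1.1 -1.6  1. ] w 0.013 t 7.675
```

```bash
python3 -m jog '[[[-0.001,0,0.002,0.2,0.3,0],[-0.001,0,0.002,0,0,0],[0,0,0.001,0,0,0]]]'; python3 -m jog '[[[-0.001,0,0.002,0,0,0],[0,0,0.002,0,0,0],[0,0,0.002,0,0,0]]]'
python3 - <<'E'
from h import *
to([.5443,.1642,.0332],-.7)
E
```

```text
clock: 8.05
eef_pos: [0.5463, 0.1635, 0.0314]
tool_rot: [0.711, 0.703, -0.0, 0.002]
ft_force: [-1.3, -3.4, 6.3]
grip_width: 0.0132
clock: 8.43
eef_pos: [0.5463, 0.1635, 0.0302]
tool_rot: [0.711, 0.703, 0.001, 0.001]
ft_force: [-5.3, -3.7, 17.9]
grip_width: 0.0125
[0.5463 0.1635 0.0302] shift [ 0.0007 -0.002  -0.003 ] turn [ 0.22 -0.02  0.02] F [-5.3 -3.7 17.9] w 0.0125 t 8.425
```

```bash
python3 -m jog '[[[0,0,-0.001,0,0,0],[0,0,0,0,0,0]]]' && python3 -m jog '[[[0,0,0,0,0,0],[0,0,0,0,0,0],[0,0,0,0,0,0]]]' 0.05
python3 - <<'E'
from h import *
a=shot('wrist')['pixels'];b=shot('scene')['pixels']
o=np.zeros((480,800,3),np.uint8);o[:,:400]=cv2.resize(a[100:480,150:466],(400,480));o[:400,400:]=cv2.resize(b[200:340,230:370],(400,400),interpolation=cv2.INTER_CUBIC)
cv2.imwrite('pics/m3.png',o[:,:,::-1])
E
```

```text
clock: 8.68
eef_pos: [0.5461, 0.1638, 0.0314]
tool_rot: [0.711, 0.703, 0.002, 0.001]
ft_force: [1.3, -3.7, 0.6]
grip_width: 0.013
clock: 9.05
eef_pos: [0.546, 0.166, 0.0302]
tool_rot: [0.711, 0.703, 0.003, -0.001]
ft_force: [0.3, -0.6, -0.5]
grip_width: 0.0499
```

View pics/m3.png

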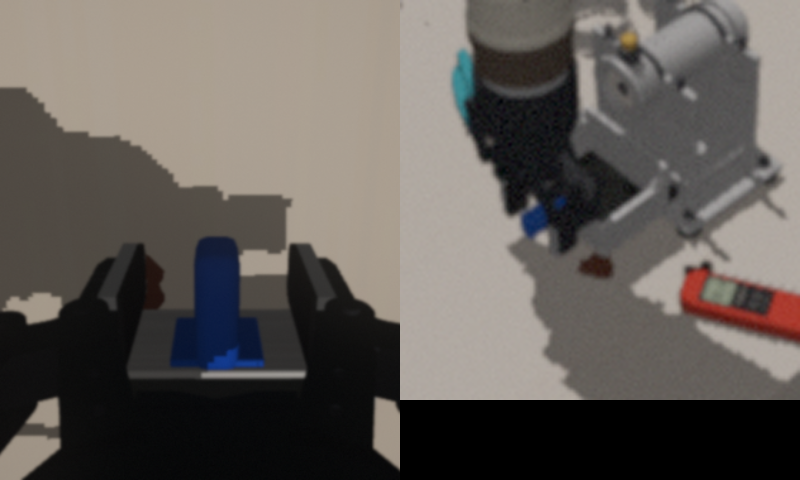

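```bash
python3 -m jog '[[[0,0,-0.03,0,0,0],[0,0,-0.06,0,0,0],[0,0,-0.06,0,0,0],[0,0,-0.06,0,0,0],[-0.03,0,-0.04,0,0,0],[-0.06,0,0,0,0,0],[-0.06,0,0,0,0,0],[-0.05,0,0,0,0,0],[0,0,0,0,0,0]]]' 0.07
python3 - <<'E'
from h import *
import pickle
c=shot('wrist');pickle.dump(c,open('w3.pkl','wb'));print(ray(c,320,240))
cv2.imwrite('pics/w3.png',c['pixels'][:,:,::-1])
E
```

```text
clock: 10.28
eef_pos: [0.5443, -0.0393, 0.2871]
tool_rot: [0.709, 0.705, 0.004, -0.0]
ft_force: [-1.1, -0.1, 0.7]
grip_width: 0.0699
(array([0.54387383, 0.03402718, 0.43097198]), array([ 0.00355594, -0.27308252, -0.96204415]))
```

View pics/w3.png

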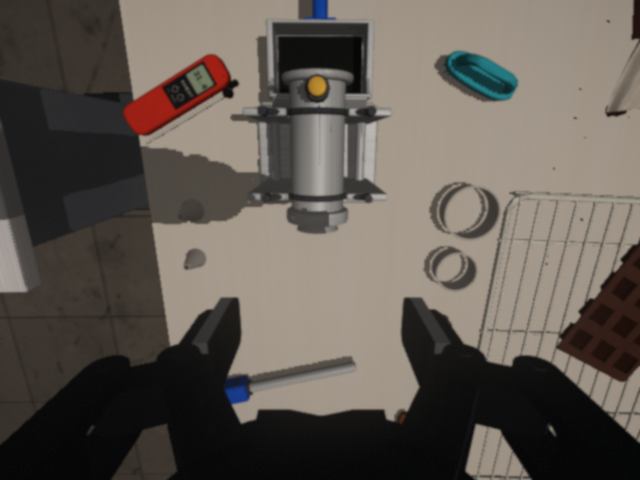

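The tray hangs squarely under the open end, its front rim spanning about (267,20) to (374,20). Next I'll measure the rod from w1 and recheck the axis.

Run:
```python
from h import *
import pickle
np.set_printoptions(precision=4,suppress=True)
c=pickle.load(open('w3.pkl','rb'))
print('rim',onz(c,267,20,.06),onz(c,374,20,.06),'expect y',.0837-.024+.0825)
g=cv2.cvtColor(c['pixels'],cv2.COLOR_RGB2GRAY)
print('cap row210',[(i,int(g[210,i])) for i in list(range(282,294))+list(range(342,354))])
print('cyl row150',[(i,int(g[150,i])) for i in list(range(284,298))+list(range(338,352))])
c=pickle.load(open('w1.pkl','rb'))
hsv=cv2.cvtColor(c['pixels'],cv2.COLOR_RGB2HSV)
m=((hsv[:,:,0]>105)&(hsv[:,:,0]<125)&(hsv[:,:,1]>140)&(hsv[:,:,2]>90)).astype(np.uint8)
p=np.argwhere(m)[:,::-1].astype(np.float32);r=cv2.minAreaRect(p);print(r)
for q in cv2.boxPoints(r):print(q,onz(c,*q,.028))
g=cv2.cvtColor(c['pixels'],cv2.COLOR_RGB2GRAY)
for u in(290,310,330,350,370):
    col=g[345:400,u].astype(int);k=np.argmax(col<0)
    print(u,col[5:45].tolist())
```

```text
rim [0.4971 0.1431 0.06  ] [0.5973 0.1427 0.06  ] expect y 0.1422
cap row210 [(282, 156), (283, 156), (284, 155), (285, 148), (286, 124), (287, 91), (288, 67), (289, 60), (290, 58), (291, 58), (292, 57), (293, 57), (342, 64), (343, 64), (344, 67), (345, 73), (346, 83), (347, 106), (348, 134), (349, 151), (350, 156), (351, 157), (352, 157), (353, 156)]
cyl row150 [(284, 66), (285, 66), (286, 66), (287, 67), (288, 66), (289, 65), (290, 59), (291, 57), (292, 62), (293, 69), (294, 75), (295, 80), (296, 87), (297, 91), (338, 120), (339, 116), (340, 112), (341, 106), (342, 99), (343, 105), (344, 128), (345, 152), (346, 149), (347, 119), (348, 85), (349, 71), (350, 70), (351, 69)]
((247.53529357910156, 396.6588439941406), (15.402064323425293, 50.87019729614258), 77.47119140625)
[221.0353 394.6588] [ 0.3715 -0.3019  0.028 ]
[270.6941 383.6236] [ 0.441  -0.2868  0.028 ]
[274.0353 398.6588] [ 0.4435 -0.3114  0.028 ]
[224.3765 409.6941] [ 0.373 -0.327  0.028]
290 [154, 153, 153, 153, 153, 154, 154, 153, 153, 153, 153, 153, 153, 153, 152, 153, 152, 153, 152, 146, 128, 99, 82, 77, 76, 76, 72, 64, 65, 77, 92, 103, 115, 125, 132, 134, 134, 135, 141, 147]
310 [153, 154, 154, 154, 154, 154, 154, 154, 154, 153, 154, 153, 153, 154, 152, 143, 118, 92, 81, 78, 77, 75, 69, 64, 72, 85, 100, 111, 123, 132, 136, 136, 135, 137, 145, 151, 151, 152, 151, 152]
330 [153, 154, 154, 153, 154, 154, 154, 153, 153, 151, 144, 122, 96, 82, 78, 78, 77, 73, 66, 67, 79, 92, 106, 119, 131, 136, 138, 136, 135, 142, 148, 151, 152, 152, 152, 152, 152, 151, 152, 152]
350 [154, 153, 154, 154, 153, 149, 135, 108, 87, 81, 79, 78, 75, 70, 66, 73, 87, 101, 113, 127, 138, 142, 140, 135, 137, 145, 151, 153, 152, 152, 152, 151, 152, 152, 153, 152, 152, 152, 151, 152]
370 [152, 143, 118, 93, 82, 79, 78, 77, 72, 67, 67, 80, 94, 107, 122, 137, 144, 144, 137, 135, 139, 148, 151, 153, 154, 153, 153, 153, 153, 152, 153, 154, 152, 153, 151, 152, 152, 153, 151, 152]
```

Run:
```python
from h import *
import pickle
np.set_printoptions(precision=4,suppress=True)
c=pickle.load(open('w3.pkl','rb'))
print('axis',onz(c,317,210,.13),onz(c,317.5,150,.13))
c=pickle.load(open('w1.pkl','rb'))
a,b=onz(c,290,383.2,.014),onz(c,370,365,.014);print(a,b,np.degrees(np.arctan2(b[1]-a[1],b[0]-a[0])))
d=(b-a)/np.linalg.norm(b-a)
t=onz(c,382.5,362,.014);h=onz(c,272.4,391.1,.028);e=onz(c,222.7,402.2,.028)
for n,q in(('tip',t),('hfront',h),('hend',e)):
    s=(q-a)@d; print(n,q,'along',s,'lat',np.cross(d[:2],(q-a)[:2]))
s=(t-a)@d
print('grip by tip',a+d*(s-.175),'by front',a+d*((h-a)@d-.02),'by end',a+d*((e-a)@d+.054))
g=cv2.cvtColor(c['pixels'],cv2.COLOR_RGB2GRAY); print([g[r,372:392].tolist() for r in(360,362,364)])
```

```text
axis [ 0.5425 -0.024   0.13  ] [0.5434 0.027  0.13  ]
[ 0.4651 -0.2982  0.014 ] [ 0.5769 -0.2731  0.014 ] 12.645957840427796
tip [ 0.594 -0.269  0.014] along 0.1321692832846174 lat 0.00024226439019542703
hfront [ 0.4423 -0.2989  0.028 ] along -0.022407508443520397 lat 0.0042657804460841066
hend [ 0.3722 -0.3144  0.028 ] along -0.09414454681016751 lat 0.004516326436884058
grip by tip [ 0.4233 -0.3076  0.014 ] by front [ 0.4237 -0.3075  0.014 ] by end [ 0.4259 -0.307   0.014 ]
[[72, 76, 78, 82, 85, 88, 93, 95, 100, 114, 133, 148, 153, 153, 153, 154, 153, 153, 152, 152], [100, 103, 105, 109, 113, 115, 120, 124, 125, 129, 137, 146, 152, 153, 153, 153, 152, 153, 151, 152], [130, 132, 135, 140, 141, 144, 144, 142, 140, 141, 142, 148, 152, 152, 154, 153, 152, 152, 152, 152]]<stdin>:11: DeprecationWarning: Arrays of 2-dimensional vectors are deprecated. Use arrays of 3-dimensional vectors instead. (deprecated in NumPy 2.0)
```

```bash
python3 -m jog '[[[-0.0335,-0.015,0,0,0,9.6],[-0.0355,-0.009,0,0,0,9.6],[-0.0365,-0.003,0,0,0,9.6],[-0.0365,0.003,0,0,0,9.6],[-0.0355,0.009,0,0,0,9.6],[-0.0335,0.015,0.03,0,0,9.6],[-0.0305,0.02,0.05,0,0,9.6],[-0.027,0.025,0.05,0,0,9.6],[0,0,0,0,0,0]]]'
python3 - <<'E'
from h import *
to([.4238,-.3072,.003],-77.4)
E
```

```text
clock: 11.45
eef_pos: [0.4249, -0.2975, 0.1508]
tool_rot: [0.995, 0.101, 0.006, -0.005]
ft_force: [-0.2, -0.3, -0.1]
grip_width: 0.0702
[ 0.4249 -0.2975  0.1508] shift [-0.005   0.0104  0.1477] turn [-0.44 -0.79 -1.03] F [-0.2 -0.3 -0.1] w 0.0702 t 11.45
```

```bash
python3 -m jog '[[[-0.005,0.01,0.04,-0.4,-0.8,-1],[0,0,0,0,0,0]]]'
python3 - <<'E'
from h import *
np.set_printoptions(precision=4,suppress=True)
to([.4238,-.3072,.003],-77.4)
c=shot('wrist');hsv=cv2.cvtColor(c['pixels'],cv2.COLOR_RGB2HSV)
m=((hsv[:,:,0]>105)&(hsv[:,:,0]<125)&(hsv[:,:,1]>140)&(hsv[:,:,2]>90)).astype(np.uint8)
for r in range(150,480,15):
    k=np.where(m[r])[0]
    if len(k)>10: print(r,k.min(),k.max(),onz(c,k.min(),r,.028)[:2],onz(c,k.max(),r,.028)[:2],hsv[r,k[::6],2])
E
```

```text
clock: 11.7
eef_pos: [0.4255, -0.3064, 0.112]
tool_rot: [0.994, 0.112, 0.002, 0.0]
ft_force: [-0.2, 0.8, 0.8]
grip_width: 0.0697
[ 0.4255 -0.3064  0.112 ] shift [-0.0022  0.0003  0.109 ] turn [ 0.03 -0.17  0.28] F [-0.2  0.8  0.8] w 0.0697 t 11.7
240 301 338 [ 0.4306 -0.291 ] [ 0.4362 -0.3156] [ 96 128 128 127 127 128 103]
255 301 337 [ 0.4201 -0.2932] [ 0.4256 -0.3175] [ 91 126 126 127 126 127 100]
270 302 337 [ 0.4094 -0.2962] [ 0.4148 -0.3201] [ 98 126 125 126 126 124]
285 303 336 [ 0.3984 -0.2993] [ 0.4037 -0.3221] [ 95 123 125 125 125 119]
```

```bash
python3 -m jog '[[[-0.002,-0.001,0.05,0,-0.1,0],[0,0,0.04,0,0,0],[0,0,0.014,0,0,0],[0,0,0,0,0,0]]]'
python3 - <<'E'
from h import *
to([.4238,-.3057,.003],-77.2)
E
```

```text
clock: 12.25
eef_pos: [0.4382, -0.3095, 0.0202]
tool_rot: [0.993, 0.116, 0.012, 0.009]
ft_force: [-0.1, 0.5, 0.2]
grip_width: 0.0699
[ 0.4382 -0.3095  0.0202] shift [-0.0135 -0.0073  0.0167] turn [ 1.13 -1.26  0.52] F [-0.1  0.5  0.2] w 0.0699 t 12.25
```

```bash
python3 -m jog '[[[-0.0135,-0.007,0.006,1.1,-1.2,0.5],[0,0,0,0,0,0]]]'
python3 - <<'E'
from h import *
to([.4238,-.3057,.003],-77.2)
E
```

```text
clock: 12.5
eef_pos: [0.425, -0.3068, 0.0169]
tool_rot: [0.994, 0.112, 0.002, 0.001]
ft_force: [-0.2, 0.2, -0.3]
grip_width: 0.0699
[ 0.425  -0.3068  0.0169] shift [-0.001  -0.0014  0.0139] turn [ 0.19 -0.19  0.04] F [-0.2  0.2 -0.3] w 0.0699 t 12.5
```

```bash
python3 -m jog '[[[-0.001,-0.0014,0.0075,0.2,-0.2,0],[0,0,0.006,0,0,0],[0,0,0,0,0,0]]]'
python3 - <<'E'
from h import *
to([.4238,-.3057,.003],-77.2)
E
python3 -m jog '[[[0,0,0,0,0,0],[0,0,0,0,0,0],[0,0,0,0,0,0],[0,0,0,0,0,0],[0,0,0,0,0,0]]]' 0
python3 - <<'E'
from h import *
to([.4238,-.3057,.003],-77.2)
E
```

```text
clock: 12.88
eef_pos: [0.4245, -0.3065, 0.0039]
tool_rot: [0.994, 0.111, 0.001, 0.001]
ft_force: [-0.3, 1.1, 0.2]
grip_width: 0.0697
[ 0.4245 -0.3065  0.0039] shift [-0.0005 -0.0009  0.0009] turn [ 0.09 -0.1  -0.  ] F [-0.3  1.1  0.2] w 0.0697 t 12.875
clock: 13.5
eef_pos: [0.4247, -0.3066, 0.004]
tool_rot: [0.994, 0.111, 0.001, 0.001]
ft_force: [0.6, -0.1, -0.2]
grip_width: 0.027
[ 0.4247 -0.3066  0.004 ] shift [-0.0007 -0.0011  0.001 ] turn [ 0.11 -0.11  0.  ] F [ 0.6 -0.1 -0.2] w 0.027 t 13.5
```

```bash
python3 -m jog '[[[0,0,-0.02,0,0,0],[0,0,-0.035,0,0,0],[0,0,-0.035,0,0,-5],[0,0,-0.03,0,0,-9],[0,0,0,0,0,-9],[0,0,0,0,0,-9],[0,0,0,0,0,-9],[0,0,0,0,0,-9],[0,0,0,0,0,-9],[0,0,0,0,0,-9],[0,0,0,0,0,-8],[0,0,0,0,0,0]]]'
python3 - <<'E'
from h import *
to([.540,-.246,.120],-.7)
E
```

```text
clock: 15.0
eef_pos: [0.418, -0.3019, 0.1194]
tool_rot: [0.699, 0.715, -0.001, -0.008]
ft_force: [-0.4, -0.1, -2.9]
grip_width: 0.0267
[ 0.418  -0.3019  0.1194] shift [ 0.0533  0.1232 -0.0017] turn [-0.79 -0.57  1.96] F [-0.4 -0.1 -2.9] w 0.0267 t 15.0
```

```bash
python3 -m jog '[[[0.015,0.03,0,-0.8,-0.6,1.9],[0.02,0.04,0,0,0,0],[0.015,0.035,0,0,0,0],[0.004,0.018,0,0,0,0],[0,0,0,0,0,0]]]'
python3 - <<'E'
from h import *
to([.540,-.246,.120],-.7)
E
```

```text
clock: 15.62
eef_pos: [0.5426, -0.247, 0.1162]
tool_rot: [0.717, 0.697, -0.001, -0.002]
ft_force: [0.0, -0.3, -2.6]
grip_width: 0.0272
[ 0.5426 -0.247   0.1162] shift [ 0.0009 -0.0026 -0.0038] turn [-0.25 -0.06 -0.85] F [ 0.  -0.3 -2.6] w 0.0272 t 15.625
```

```bash
python3 -m jog '[[[0.001,-0.0025,-0.0038,-0.2,0,-0.8],[0,0,0,0,0,0]]]'
python3 - <<'E'
from h import *
to([.540,-.246,.120],-.7)
a=shot('wrist')['pixels'];c=shot('scene');b=c['pixels']
print(proj(c,[.5422,-.0405,.13]))
o=np.zeros((480,800,3),np.uint8);o[:,:400]=cv2.resize(a[0:300,195:445],(400,480),interpolation=cv2.INTER_CUBIC);o[:480,400:]=cv2.resize(b[170:266,320:400],(400,480),interpolation=cv2.INTER_CUBIC)
cv2.imwrite('pics/m4.png',o[:,:,::-1])
import pickle;pickle.dump((shot('wrist'),c),open('m4.pkl','wb'))
E
```

```text
clock: 15.88
eef_pos: [0.5379, -0.246, 0.1195]
tool_rot: [0.712, 0.702, -0.001, -0.002]
ft_force: [0.6, 0.5, -2.5]
grip_width: 0.0267
[ 0.5379 -0.246   0.1195] shift [ 0.      0.0021 -0.0005] turn [-0.21 -0.1  -0.15] F [ 0.6  0.5 -2.5] w 0.0267 t 15.875
[345.42562702 205.40353458]
```

View pics/m4.png

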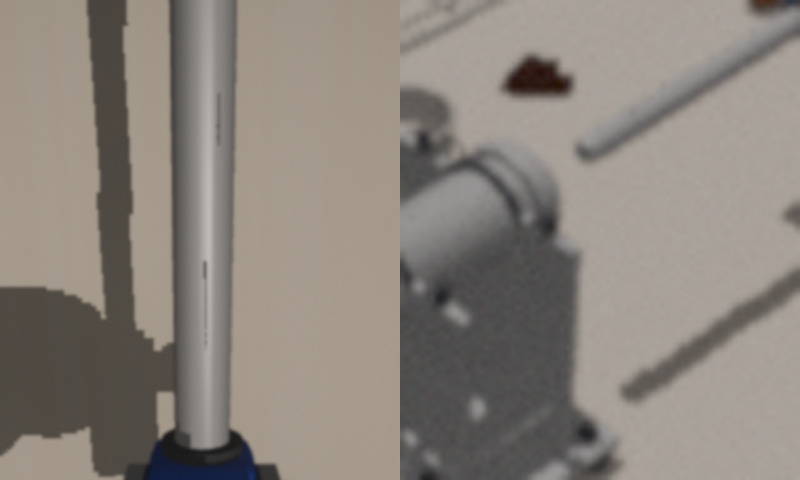

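Run:
```python
from h import *
import pickle
np.set_printoptions(precision=4,suppress=True)
w,c=pickle.load(open('m4.pkl','rb'))
g=cv2.cvtColor(w['pixels'],cv2.COLOR_RGB2GRAY).astype(float)
for r in(5,60,120,180,240):
    dd=np.abs(np.diff(g[r]));L=290+np.argmax(dd[290:318]);Rr=326+np.argmax(dd[326:360])
    print(r,L,Rr,onz(w,(L+Rr)/2+.5,r,.13))
b=c['pixels'];gb=cv2.cvtColor(b,cv2.COLOR_RGB2GRAY)
for z in(.125,.13,.135): print(z,proj(c,[.538,-.246,z]),proj(c,[.5395,-.075,z]),proj(c,[.5395,-.071,z]))
# tip seen in scene: plane x=.5395
for (u,v) in((355.6,199.9),(357.4,201.6),(356.4,200.6)):
    o,d=ray(c,u,v);print(o+d*(.5397-o[0])/d[0])
# scene shank: top/bottom edges at columns
for u in(362,370,380,390): print(u,gb[175:210,u].tolist())
```

```text
5 300 342 [ 0.5402 -0.1294  0.13  ]
60 301 341 [ 0.5399 -0.1459  0.13  ]
120 301 340 [ 0.5395 -0.1654  0.13  ]
180 302 339 [ 0.5392 -0.1868  0.13  ]
240 305 338 [ 0.5392 -0.2105  0.13  ]
0.125 [404.2967 170.8171] [356.5812 200.9479] [355.3948 201.7108]
0.13 [404.4986 169.1842] [356.6596 199.2859] [355.4699 200.0483]
0.135 [404.7016 167.5424] [356.7384 197.6143] [355.5454 198.3761]
[ 0.5397 -0.0716  0.13  ]
[ 0.5397 -0.0782  0.1211]
[ 0.5397 -0.0745  0.1262]
362 [162, 163, 162, 161, 162, 162, 163, 164, 162, 164, 162, 163, 162, 164, 163, 162, 164, 161, 156, 151, 143, 133, 119, 103, 102, 129, 152, 160, 163, 161, 163, 161, 162, 163, 162]
370 [162, 162, 163, 161, 161, 163, 160, 164, 163, 164, 162, 162, 162, 158, 148, 145, 136, 123, 105, 103, 128, 154, 162, 162, 163, 163, 160, 162, 162, 162, 163, 162, 161, 163, 162]
380 [162, 164, 163, 162, 162, 163, 163, 157, 151, 144, 134, 119, 105, 112, 138, 155, 161, 163, 164, 163, 162, 163, 164, 163, 161, 162, 163, 163, 162, 162, 162, 162, 163, 164, 163]
390 [157, 149, 147, 140, 130, 117, 101, 115, 140, 158, 162, 162, 160, 162, 164, 163, 161, 163, 162, 162, 163, 164, 164, 163, 162, 162, 163, 162, 163, 161, 161, 162, 163, 163, 162]
```

```bash
python3 -m jog '[[[0.005,0.0018,-0.0015,-0.2,-0.1,-0.1],[0.01,0,0,0,0,0],[0.01,0,0,0,0,0],[0.005,0,0,0,0,0],[0,0,0,0,0,0]]]'
python3 - <<'E'
from h import *
to([.5410,-.2,.121],-.7)
E
```

```text
clock: 16.65
eef_pos: [0.5401, -0.2137, 0.1213]
tool_rot: [0.712, 0.702, 0.0, 0.0]
ft_force: [-0.4, 0.5, -2.1]
grip_width: 0.0269
[ 0.5401 -0.2137  0.1213] shift [0.0137 0.0007 0.0003] turn [ 0.03 -0.01 -0.05] F [-0.4  0.5 -2.1] w 0.0269 t 16.65
```

```bash
python3 -m jog '[[[0.008,0,0,0,0,0],[0.008,0,0,0,0,0],[0.008,0,0,0,0,0],[0,0,0,0,0,0]]]'
python3 - <<'E'
from h import *
to([.5400,-.18,.121],-.7)
E
```

```text
clock: 17.15
eef_pos: [0.5405, -0.1879, 0.1212]
tool_rot: [0.712, 0.702, 0.0, 0.0]
ft_force: [-0.4, -0.7, -3.4]
grip_width: 0.0268
[ 0.5405 -0.1879  0.1212] shift [ 0.0079 -0.0006  0.0002] turn [ 0.02 -0.01 -0.05] F [-0.4 -0.7 -3.4] w 0.0268 t 17.15
```

```bash
python3 -m jog '[[[0.012,0,0,0,0,0],[0.012,0,0,0,0,0],[0.012,0,0,0,0,0],[0.008,0,0,0,0,0],[0,0,0,0,0,0]]]'
python3 - <<'E'
from h import *
to([.5410,-.13,.121],-.7)
E
```

```text
clock: 17.77
eef_pos: [0.5411, -0.1404, 0.1213]
tool_rot: [0.711, 0.703, 0.0, 0.0]
ft_force: [-0.8, 0.9, -2.6]
grip_width: 0.0269
[ 0.5411 -0.1404  0.1213] shift [ 0.0104 -0.0003  0.0003] turn [ 0.03 -0.02 -0.01] F [-0.8  0.9 -2.6] w 0.0269 t 17.775
```

```bash
python3 -m jog '[[[0.006,0,0,0,0,0],[0.006,0,0,0,0,0],[0.005,0,0,0,0,0],[0.005,0,0,0,0,0],[0.005,0,0,0,0,0],[0.005,0,0,0,0,0]]]'
python3 - <<'E'
from h import *
to([.5410,-.0913,.121],-.7)
E
```

```text
clock: 18.52
eef_pos: [0.5416, -0.1213, 0.1239]
tool_rot: [0.714, 0.7, -0.009, 0.011]
ft_force: [-1.4, -12.6, -2.7]
grip_width: 0.0266
[ 0.5416 -0.1213  0.1239] shift [ 0.0301 -0.0012  0.002 ] turn [ 0.13  1.65 -0.49] F [ -1.4 -12.6  -2.7] w 0.0266 t 18.525
```

```bash
python3 -m jog '[[[0.005,0,0.001,0,0.8,-0.3],[0.005,0,0.001,0,0.5,0],[0.005,0,0,0,0.3,0],[0.005,0,0,0,0.3,0]]]'
python3 - <<'E'
from h import *
to([.5412,-.0913,.121],-.7)
E
```

```text
clock: 19.02
eef_pos: [0.5411, -0.1152, 0.1237]
tool_rot: [0.716, 0.698, -0.007, 0.009]
ft_force: [-1.0, -10.9, -1.5]
grip_width: 0.0269
[ 0.5411 -0.1152  0.1237] shift [ 0.0239 -0.0005  0.0021] turn [ 0.14  1.32 -0.71] F [ -1.  -10.9  -1.5] w 0.0269 t 19.025
```

```bash
python3 -m jog '[[[0.007,0,0.002,0,1.3,-0.7],[0.007,0,0.001,0,1,-0.3],[0.007,0,0.001,0,1,0],[0.006,0,0.001,0,1,0]]]'
python3 - <<'E'
from h import *
to([.5412,-.0913,.121],-.7)
E
```

```text
clock: 19.52
eef_pos: [0.5419, -0.099, 0.1186]
tool_rot: [0.713, 0.701, 0.012, -0.009]
ft_force: [-0.5, 0.1, -3.3]
grip_width: 0.027
[ 0.5419 -0.099   0.1186] shift [ 0.0078 -0.0009 -0.0022] turn [ 0.21 -1.75 -0.24] F [-0.5  0.1 -3.3] w 0.027 t 19.525
```

```bash
python3 -m jog '[[[0,0,-0.001,0,-1,0],[0,0,0,0,0,0]]]'
python3 - <<'E'
from h import *
a=shot('top')['pixels'];b=shot('scene')['pixels']
o=np.zeros((480,800,3),np.uint8);o[:,:400]=cv2.resize(a[195:291,260:340],(400,480),interpolation=cv2.INTER_CUBIC);o[:480,400:]=cv2.resize(b[200:320,250:350],(400,480),interpolation=cv2.INTER_CUBIC)
cv2.imwrite('pics/m5.png',o[:,:,::-1])
E
```

```text
clock: 19.77
eef_pos: [0.5419, -0.0987, 0.1196]
tool_rot: [0.713, 0.701, 0.006, -0.003]
ft_force: [0.1, 0.5, -2.9]
grip_width: 0.0268
```

View pics/m5.png

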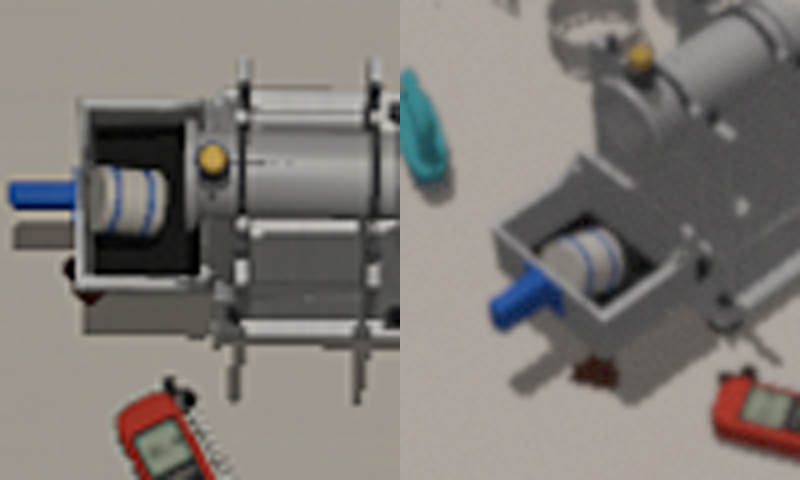

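Both views show the piston lying in the hanging tray, at about (125,200) on the left and (583,262) on the right. Next I'll withdraw the rod.

```bash
python3 -m jog '[[[-0.008,0,-0.001,0,-0.5,0],[-0.012,0,0,0,0,0],[-0.015,0,0,0,0,0],[-0.015,0,0,0,0,0],[0,0,0,0,0,0]]]'
python3 - <<'E'
from h import *
to([.5397,-.246,.121],-.7)
E
```

```text
clock: 20.5
eef_pos: [0.5411, -0.1531, 0.1206]
tool_rot: [0.713, 0.701, 0.002, 0.0]
ft_force: [-0.4, 0.8, -2.6]
grip_width: 0.0271
[ 0.5411 -0.1531  0.1206] shift [-0.0929  0.0002 -0.0007] turn [ 0.23 -0.16 -0.31] F [-0.4  0.8 -2.6] w 0.0271 t 20.5
```

```bash
python3 -m jog '[[[-0.01,0,0,0.2,-0.2,-0.3],[-0.018,0,0,0,0,0],[-0.02,0,0,0,0,0],[-0.02,0,0,0,0,0],[-0.02,0,0,0,0,0],[-0.02,0,0,0,0,0],[-0.01,0,0,0,0,0],[0,0,0,0,0,0]]]'
python3 - <<'E'
from h import *
to([.52,-.28,.0045],-60)
E
```

```text
clock: 21.5
eef_pos: [0.5392, -0.2809, 0.1201]
tool_rot: [0.712, 0.702, -0.0, 0.0]
ft_force: [-0.2, -0.3, -2.4]
grip_width: 0.0267
[ 0.5392 -0.2809  0.1201] shift [ 0.0007 -0.0192  0.1156] turn [3.00e-02 4.00e-02 5.92e+01] F [-0.2 -0.3 -2.4] w 0.0267 t 21.5
```

```bash
python3 -m jog '[[[0,0,0.02,0,0,0],[0,0,0.025,0,0,0],[0,0,0.025,0,0,0],[0,0,0.02,0,0,0],[0,0,0.005,0,0,0],[0,0,0,0,0,0]]]'
python3 - <<'E'
from h import *
to([.539,-.281,.0045],-.7)
E
```

```text
clock: 22.25
eef_pos: [0.5408, -0.2773, 0.0241]
tool_rot: [0.71, 0.704, 0.001, 0.0]
ft_force: [0.2, 0.4, -2.4]
grip_width: 0.0266
[ 0.5408 -0.2773  0.0241] shift [-0.0037 -0.0018  0.0196] turn [ 0.12 -0.06  0.21] F [ 0.2  0.4 -2.4] w 0.0266 t 22.25
```

```bash
python3 -m jog '[[[0,0,0.008,0.1,0,0],[0,0,0.006,0,0,0],[0,0,0.003,0,0,0],[0,0,0,0,0,0]]]'
python3 - <<'E'
from h import *
to([.539,-.281,.004],-.7)
E
```

```text
clock: 22.75
eef_pos: [0.5426, -0.2779, 0.0084]
tool_rot: [0.71, 0.704, 0.001, 0.002]
ft_force: [-0.6, -0.4, -3.7]
grip_width: 0.027
[ 0.5426 -0.2779  0.0084] shift [-0.0031 -0.0036  0.0044] turn [0.24 0.04 0.23] F [-0.6 -0.4 -3.7] w 0.027 t 22.75
```

```bash
python3 -m jog '[[[0,0,0.0025,0.2,0,0],[0,0,0.0015,0,0,0],[0,0,0.0012,0,0,0],[0,0,0,0,0,0]]]'
python3 - <<'E'
from h import *
to([.539,-.281,.004],-.7)
E
```

```text
clock: 23.25
eef_pos: [0.5431, -0.2783, 0.0042]
tool_rot: [0.71, 0.704, 0.0, 0.001]
ft_force: [1.0, 1.0, -3.2]
grip_width: 0.0273
[ 0.5431 -0.2783  0.0042] shift [-0.0027 -0.0041  0.0002] turn [0.1  0.08 0.21] F [ 1.   1.  -3.2] w 0.0273 t 23.25
```

```bash
python3 -m jog '[[[0,0,0.0012,0.1,0,0],[0,0,0,0,0,0]]]'; python3 -m jog '[[[0,0,0,0,0,0],[0,0,0,0,0,0],[0,0,0,0,0,0],[0,0,0,0,0,0]]]' 0.06; python3 -m jog '[[[0,0,-0.015,0,0,0],[0,0,-0.03,0,0,0],[0,0,-0.04,0,0,0],[0,0,-0.05,0,0,0],[-0.02,-0.03,-0.04,0,0,0],[-0.02,-0.05,0,0,0,0],[-0.02,-0.05,0,0,0,0],[0,0,0,0,0,0],[0,0,0,0,0,0]]]'
python3 - <<'E'
from h import *
np.set_printoptions(precision=4,suppress=True)
c=shot('top','top9.png');a=c['pixels'];b=shot('scene')['pixels']
o=np.zeros((480,800,3),np.uint8);o[:300,:]=cv2.resize(a[190:325,180:540],(800,300));o[300:,:300]=cv2.resize(b[170:350,200:500],(300,180))
o[300:,300:620]=cv2.resize(b[225:315,230:390],(320,180))
cv2.imwrite('pics/m6.png',o[:,:,::-1])
E
```

```text
clock: 23.5
eef_pos: [0.5433, -0.2785, 0.0042]
tool_rot: [0.71, 0.704, -0.0, 0.001]
ft_force: [-0.4, -0.8, -2.7]
grip_width: 0.027
clock: 24.0
eef_pos: [0.5445, -0.279, 0.0047]
tool_rot: [0.71, 0.704, -0.0, 0.002]
ft_force: [0.3, -0.9, -0.8]
grip_width: 0.0602
clock: 25.12
eef_pos: [0.4126, -0.3402, 0.195]
tool_rot: [0.709, 0.705, 0.0, 0.009]
ft_force: [0.4, 0.2, 0.7]
grip_width: 0.0597
```

View pics/m6.png

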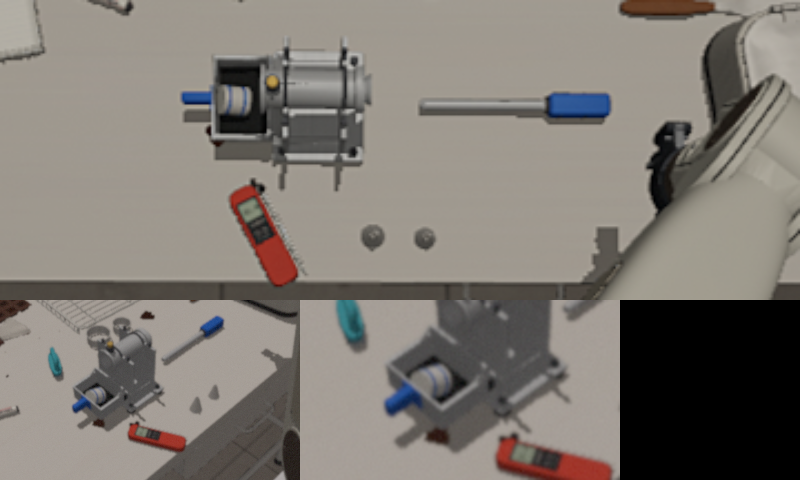

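All as intended: the tray hangs with the piston in it, the rod lies flat, the nozzles and thermometer have not moved, and the arm is clear.

Run:
```python
from workcell import bot
print(bot.job_done())
```

```text
the job is handed in; nothing more can be done
None
```

The job is done and handed in at about 25 s on the robot's clock, well under the 72 s limit.

- **Tray:** It hangs by its rear strip on the cleat and I let go of it. Afterwards its front rim measured within 1 mm of the expected hung position along the cylinder axis, but about 3 mm off centre along the cleat. The rim width read about 100 mm against the true 96 mm, so those edge readings are only good to a couple of millimetres.
- **Piston:** The rod pushed it out at about 11–13 N, and it dropped into the tray with the rod tip about 8 mm short of the open end. The top and scene views both show it lying in the tray.
- **Rod:** I drew it straight out and laid it flat on the table beside the stand, then released it.
- **Last checks:** The final top and scene pictures show the tray hanging with the piston inside and the rod flat. The nozzles and thermometer are where they started, and the arm is raised clear. The highest wrist force I read was about 18 N along z, while pressing the tray home.

The readings disagreed in two places. The scene camera put the rod about 2.5 mm lower than the arm's own reading before insertion, but it entered the hole without resistance. The tool also tilted by up to 1.8° while pushing, which I corrected as it went. I viewed 12 pictures, two over the budget of 10.

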